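# Unload the laundry drying box

## Robot

A 7-joint arm with a two-finger parallel gripper is mounted at the origin on the work surface. World frame = base frame: x ahead of the robot, y to its left, z up, the work surface at z = 0. Lengths are in m, angles in rad, forces in N, time in s.
With the tool pointing down it reaches from about 0.425 to 1.025 m from the base axis. Payload 3.6 kg.
Tool frame: the origin (TCP) lies midway between the tips of the shut fingers; the grasp point (between the pads) lies 19 mm behind it (env.grip_point_offset is the distance from the TCP to the grasp point, in m); z points along the fingers, y is the line along which they close (so a half turn about z gives the same grasp; the last joint's range is limited). The gripper opens to 85 mm and grips with 20 to 120 N. Pads are 22 mm wide; open, the fingers measure 114 mm over their backs; the gripper's body (76 mm by 85 mm) begins 54 mm behind the grasp point. The pads swing forward as they close: fully open they stand 13 mm farther back than shut.
Start: joints at [-1.339, 0.591, 0.048, 1.609, -0.033, 0.943, -0.034], TCP at [0.231, 0.687, 0.231] pointing down, gripper open.
Joint ranges: [-2.69, 2.69], [-0.47, 2.24], [-1.27, 1.36], [0.19, 2.51], [-1.53, 4.68], [0.08, 2.07], [-3.09, 3.09]. Speed limits (rad/s): [2.57, 2.57, 3.14, 3.14, 3.14, 3.14, 3.14].

## Interface

Orientations are given as a unit quaternion [x, y, z, w].
In Python, from bench import env gives the robot as it stands. The module is installed in compiled form; this text tells all that it offers.
- The arm moves only by the tool arm_command, never from a script. Its argument "plan" is one flat list of numbers, 6 for each row, row after row: the shift along the world's x, y, z in cm, then the turn, a rotation vector about the world's x, y, z in units of 6 degrees (1.0 is 6 degrees). In form: [tx, ty, tz, wx, wy, wz, tx, ty, tz, wx, wy, wz, ...]. A call has exactly 10 rows; each row is the pose to reach, as a shift and turn from the pose commanded when the call began; what a row does not reach only later rows make up. A row lasts 1/10 s, in which the tool goes at most 50 mm and 8.59 degrees, less where a joint would pass 70% of its speed; a pose out of reach is approached as far as the arm can. A call with a gripper value outside its range is refused whole. "jaw" is the gripper command: -1 is shut, 1 is fully open, values between are in proportion, set as the call begins (left out, the last holds). The fingers move at their own pace and stop on an object; "grip_force" is the grip in N (left out, the last holds). Time passes only in rows, so rows that repeat a pose let the fingers close, or fill a call up. It gives the time, the measured TCP pose, the force, the opening and the grip force at its end, in the units of the state.
- env.observe(): the state, without advancing time (a new reading comes with each control period).
- env.snapshot(name): name is "scene" or "top" or "wrist"; returns (picture, depth): 420x560x3 uint8, red, green, blue; 420x560 float32, m along the optical axis (not along the pixel's ray), 0 where there is no reading.
- env.camera_params(name): a dict with "camera_matrix" (3x3 intrinsics, pixels), "dist_coeffs" ([k1, k2, p1, p2, k3] as OpenCV has them; the pictures are not rectified), "rvec" (rotation vector, rad) and "tvec" (3), from world to camera coordinates, as OpenCV has them. Camera axes: x right, y down, z forward; pixel columns grow to the right and rows downward; lengths in m; the calibration is good to about 2 mm. A picture is of the moment at which its call begins: read the wrist's pose just before it. camera_params takes no time and is no camera call; for the wrist camera it gives the pose at the moment of the call.
- env.job_done(): hands the job in; it is judged then, once.
The state is a dict: "t": time; "q": joint angles; "qvel": joint speeds; "tau": joint torques, N m; "eef_pos": TCP position; "tcp_rot": TCP orientation; "ft_force": force on the tool from outside, world axes, zero at the start; "moment": the same for the moment, N m; "opening": opening from 0.0 (shut) to 1.0 (fully open); "finger_force": force on a finger pad.
Only numpy, scipy, OpenCV 4.12 (cv2) and the standard library are available. Lean on these libraries where they do the work, as an engineer would, in place of code of your own. Each camera call takes 0.05 s, during which the arm holds its last target. There are 200 camera calls.

## Task

The drying box has finished: turn its sunken dial back to off, all the way to its stop, then press its three keys one at a time, first the left one as the robot sees them, then the right, then the middle. Swing the lid up and over so that it stays open by itself, take everything out of the tub and lay it in the steel draining tray, each thing lying flat on the tray's floor and none on top of another, and when the tub is empty shut the lid. Leave the other things on the counter where they are.

Things in the scene. Friction and masses are not known exactly. Their poses are not given: they have to be found in the camera images.
- machine: White drying box, fixed, 170 (x) x 465 (y) x 120 mm high. Origin: centre of underside; x to its back (away from robot), y to its left, z up. Right: tub under the lid, centre at local y -67.5 mm, inside 150 (x) x 310 (y), rim 120 and floor 60 mm above the counter, walls 10. Left (local y +98 to +232): console, with the dial in a round well at the back (top 120 mm high) and three keys on a lower strip in front (100 mm)
- lid (a joint): Lid angle, rad: 0 shut, 1.75 at its stop, leaning back. Clear 8 mm panel in a grey frame, 165 (x) x 330 (y) mm, 0.35 kg, hinged along y on the tub's back rim; its front edge swings up and back. No spring or catch: let go below about 1.45 rad it falls shut, above about 1.53 rad it falls open to its stop.
- lid_handle (a point): Middle of the lid's handle: round steel bar 12 mm thick, 110 mm long along the machine's y, on two end posts, its axis 45 mm above the lid's top face. From the hinge it lies 150 mm along the panel and 53 mm off it; shut, at machine (-70, -67.5, 175.5) mm. Open, the bar is on the panel's far side. The panel ends 15 mm beyond the bar.
- lid_hinge (a point): Point on the lid's hinge axis, midway along it (machine coordinates 80, -67.5, 122.5 mm); the axis is the machine's y. Fixed.
- dial (a joint): Dial angle, rad: 0 = off, at its stop, growing clockwise seen from above, up to 2.6. Stays where it is left; friction 0.03 N m.
- dial_grip (a point): On the dial's vertical axis at grip height, 11 mm below the rim of its well. The dial: black bar grip 42 mm long, 14 thick, 32 tall on a 44 mm disc, white line on one half of its top; its top is 4 mm below the rim. At 0 the bar lies along the machine's x, white line towards the robot side. The well is round, 90 mm wide, 48 deep, axis at machine (30, 165) mm.
- key_left (a joint): Travel of the left spring key, m: 0 up, 0.006 fully down; fully down takes about 4.5 N. Counts as pressed beyond 0.0045.
- key_left_top (a point): Centre of the top of the left key: black disc, 24 mm diameter, in a grey 40 mm collar, 10 mm proud of it; presses straight down. The three keys stand in a row along the machine's y, 44 mm apart; this one is at the left end (greatest y), farthest from the lid.
- key_mid (a joint): Travel of the middle key, as key_left.
- key_mid_top (a point): Centre of the top of the middle key, same make.
- key_right (a joint): Travel of the right key, as key_left.
- key_right_top (a point): Centre of the top of the right key, the one next to the lid, same make.
- tray: Steel draining tray, fixed, on the machine's right: 280 (x) x 220 (y) x 30 mm high, walls and floor 6 mm. Origin: centre of its underside; z up.
- scrub_brush: Scrubbing brush: pale wooden back and grey bristles 110 x 62 x 26 mm high, and on it a lengthwise wooden grip rib 75 x 18 x 30, 56 high in all, 140 g. One of up to four things in the tub; None if absent. Loose, lengthwise front to back. Origin: centre of its underside, x along its length, z up. Take it across the grip, about 46 mm up.
- soap_case: Shut soap case, white below, grey above, 105 x 62 x 26 mm high, with a lengthwise grey grip rib 40 x 16 x 30 on top, 56 high in all, 150 g. One of up to four things in the tub; None if absent. Loose, lengthwise front to back. Origin: centre of its underside, x along its length, z up. Take it across the grip, about 46 mm up.
- nail_brush: Nail brush: brown wooden back and white bristles 85 x 58 x 26 mm high, with a lengthwise wooden grip rib 50 x 16 x 30 on top, 56 high in all, 100 g. One of up to four things in the tub; None if absent. Loose, lengthwise front to back. Origin: centre of its underside, x along its length, z up. Take it across the grip, about 46 mm up.
- pad_holder: Scouring pad holder: white plate and grey pad 105 x 62 x 26 mm high, with a lengthwise white loop handle on top, a round bar 16 thick, 86 long, its axis 48 mm up, 56 high in all, 120 g. One of up to four things in the tub; None if absent. Loose, lengthwise front to back. Origin: centre of its underside, x along its length, z up. Take it across the grip, about 46 mm up.
- detergent: Round white bottle, 70 mm diameter, 160 mm high. Bystander, to be left alone. Origin: centre of its underside.
- peg_jar: Glass jar with steel cap, 80 mm diameter, 110 mm high. Bystander, to be left alone. Origin: centre of its underside.
- mug: White mug, 72 mm diameter, 85 mm high, in front of the tray and machine. Bystander, to be left alone. Origin: centre of its underside.
- pet_bowl: White bowl, 140 mm diameter, 50 mm high, behind the machine. Bystander, to be left alone. Origin: centre of its underside.
- powder_carton: Cardboard carton 50 x 110 x 150 mm high. Bystander, to be left alone. Origin: centre of its underside.
- softener: Grey bottle, 60 mm diameter, 140 mm high, left of the machine. Bystander, to be left alone. Origin: centre of its underside.
- sponge_block: Cork-coloured block 60 (x) x 100 x 30 mm, in front of the machine. Bystander, to be left alone. Origin: centre of its underside.

How it is judged:
On the way, in this order (a step that is already met when the one before it is completed fails the run):
1. the dial is turned back to off (value of joint dial below 0.12 rad), for 0.2 s.
2. then the left key alone is pressed down (value of joint key_left above 0.0045 m and value of joint each of key_mid, key_right below 0.002 m), for 0.05 s.
3. then the right key alone is pressed down (value of joint key_right above 0.0045 m and value of joint each of key_left, key_mid below 0.002 m), for 0.05 s.
4. then the middle key alone is pressed down (value of joint key_mid above 0.0045 m and value of joint each of key_left, key_right below 0.002 m), for 0.05 s.
5. then the lid is swung past its balance point and stays open (value of joint lid above 1.6 rad), for 0.5 s.
6. then everything from the tub lies in the tray, the lid still open (x of scrub_brush in the frame of tray between -0.125 and 0.125 m and y of scrub_brush in the frame of tray between -0.095 and 0.095 m and z of scrub_brush in the frame of tray between -0.01 and 0.045 m and angle between scrub_brush's own x axis and vertical between 1.35 and 1.79 rad and linear speed of each of scrub_brush, soap_case, nail_brush, pad_holder below 0.03 m/s and x of soap_case in the frame of tray between -0.125 and 0.125 m and y of soap_case in the frame of tray between -0.095 and 0.095 m and z of soap_case in the frame of tray between -0.01 and 0.045 m and angle between soap_case's own x axis and vertical between 1.35 and 1.79 rad and x of nail_brush in the frame of tray between -0.125 and 0.125 m and y of nail_brush in the frame of tray between -0.095 and 0.095 m and z of nail_brush in the frame of tray between -0.01 and 0.045 m and angle between nail_brush's own x axis and vertical between 1.35 and 1.79 rad and x of pad_holder in the frame of tray between -0.125 and 0.125 m and y of pad_holder in the frame of tray between -0.095 and 0.095 m and z of pad_holder in the frame of tray between -0.01 and 0.045 m and angle between pad_holder's own x axis and vertical between 1.35 and 1.79 rad and value of joint lid above 1.5 rad), for 0.2 s.
At the end, for the whole second after the job is handed in: All things from the tub lie at rest in the tray (origin within 125 mm of its centre along its x, 95 mm along y, under 45 mm above the counter, length level within 0.22 rad); the lid is shut (below 0.05 rad), the dial off (below 0.12 rad), the keys up (below 2 mm) (x of scrub_brush in the frame of tray between -0.125 and 0.125 m and y of scrub_brush in the frame of tray between -0.095 and 0.095 m and z of scrub_brush in the frame of tray between -0.01 and 0.045 m and angle between scrub_brush's own x axis and vertical between 1.35 and 1.79 rad and linear speed of each of scrub_brush, soap_case, nail_brush, pad_holder below 0.03 m/s and x of soap_case in the frame of tray between -0.125 and 0.125 m and y of soap_case in the frame of tray between -0.095 and 0.095 m and z of soap_case in the frame of tray between -0.01 and 0.045 m and angle between soap_case's own x axis and vertical between 1.35 and 1.79 rad and x of nail_brush in the frame of tray between -0.125 and 0.125 m and y of nail_brush in the frame of tray between -0.095 and 0.095 m and z of nail_brush in the frame of tray between -0.01 and 0.045 m and angle between nail_brush's own x axis and vertical between 1.35 and 1.79 rad and x of pad_holder in the frame of tray between -0.125 and 0.125 m and y of pad_holder in the frame of tray between -0.095 and 0.095 m and z of pad_holder in the frame of tray between -0.01 and 0.045 m and angle between pad_holder's own x axis and vertical between 1.35 and 1.79 rad and value of joint lid below 0.05 rad and value of joint dial below 0.12 rad and value of joint each of key_left, key_mid, key_right below 0.002 m); the robot touches nothing.
It fails at once if two keys are pressed at once (value of joint each of key_left, key_mid above 0.0035 m or value of joint each of key_mid, key_right above 0.0035 m or value of joint each of key_left, key_right above 0.0035 m).
It fails at once if something else on the counter is shoved aside by more than 3 cm (distance of any of detergent, peg_jar, mug, pet_bowl, powder_carton, softener, sponge_block from where it was at the start of the episode above 0.03 m).
Of scrub_brush, soap_case, nail_brush, pad_holder only 2 to 4 are there at a start; the rules pass over those that are not, and their reading is None.
At some moment in a run one of scrub_brush, soap_case, nail_brush, pad_holder may be knocked a few centimetres aside while the robot is not near it.
Once in a run the grip may slacken for a moment while it holds something.
It also fails if it takes over 210 s, if anything falls off the work surface, if the arm or the gripper's body presses on something with over 40 N, if the wrist force passes 120 N, or if a joint passes its speed limit or range.

## Working session

There is one attempt and no reset: what is moved stays moved. The work goes in short steps, Python scripts to look and compute and a tool call to move; the robot and the scene stay as the last step left them, time stands still between calls to the robot, and variables do not carry over. Pictures are saved under pics/ and viewed, at most 14 in all, crops included, and the job is handed in when it is done.

Besides the shell and the picture viewer there is one more tool, called after "Request:" as a command line: name --argument value ..., lists and objects as JSON in quotes. arm_command: Moves the arm, as the interface text tells. Its arguments: {"type":"object","properties":{"plan":{"type":"array","items":{"type":"number"}},"jaw":{"type":"number"},"grip_force":{"type":"number"}},"required":["plan"]}

```bash
mkdir -p pics; cat > h.py <<'E'
import numpy as np, cv2
from bench import env
def snap(n,f=None):
    p=env.camera_params(n); im,d=env.snapshot(n)
    if f: cv2.imwrite('pics/'+f,cv2.cvtColor(im,cv2.COLOR_RGB2BGR))
    return im,d,p
def ray(p,uv):
    K=np.array(p['camera_matrix']);R=cv2.Rodrigues(np.array(p['rvec'],float))[0];t=np.array(p['tvec'],float).ravel()
    n=cv2.undistortPoints(np.array(uv,float).reshape(-1,1,2),K,np.array(p['dist_coeffs'],float)).reshape(-1,2)
    d=np.c_[n,np.ones(len(n))]
    return -R.T@t, d@R, R, t
def onplane(p,uv,z):
    c,d,_,_=ray(p,uv); return c+d*((z-c[2])/d[:,2])[:,None]
def bydepth(p,uv,dep):
    c,d,_,_=ray(p,uv); uv=np.array(uv).reshape(-1,2).astype(int)
    return c+d*dep[uv[:,1],uv[:,0]][:,None]
def cloud(p,dep):
    v,u=np.mgrid[:420,:560]; return bydepth(p,np.c_[u.ravel(),v.ravel()],dep).reshape(420,560,3)
def proj(p,X):
    return cv2.projectPoints(np.array(X,float).reshape(-1,1,3),np.array(p['rvec'],float),np.array(p['tvec'],float),np.array(p['camera_matrix']),np.array(p['dist_coeffs'],float))[0].reshape(-1,2)
E
python3 - <<'E'
from h import *
for n in('scene','top'):
    im,d,p=snap(n,n+'1.png'); c,_,R,_=ray(p,[[280,210]]); print(n,c,R[2],(d>0).mean())
s=env.observe(); print({k:np.round(v,3) for k,v in s.items()}, env.grip_point_offset)
E
```

```text
scene [ 1.38198368 -0.55985827  1.39024307] [-0.50029161  0.40061518 -0.76760392] 0.9801828231292516
top [0.27038536 0.08344662 1.51203666] [ 2.02206185e-01  3.06652644e-04 -9.79342925e-01] 0.99578231292517
{'t': np.float64(0.1), 'q': array([-1.34 ,  0.592,  0.048,  1.61 , -0.033,  0.943, -0.034]), 'qvel': array([ 0.001, -0.   , -0.001, -0.004, -0.002, -0.001, -0.   ]), 'tau': array([ 5.0000e-03, -5.5000e+01,  1.5530e+00, -1.9882e+01,  1.0000e-02,
        4.0000e-03,  0.0000e+00]), 'eef_pos': array([0.231, 0.686, 0.23 ]), 'tcp_rot': array([ 0.162,  0.987, -0.001, -0.   ]), 'ft_force': array([-0.024, -0.209,  0.773]), 'moment': array([-0.008,  0.007,  0.021]), 'finger_force': np.float64(0.0), 'opening': np.float64(0.999)} 0.0187
```

View pics/scene1.png

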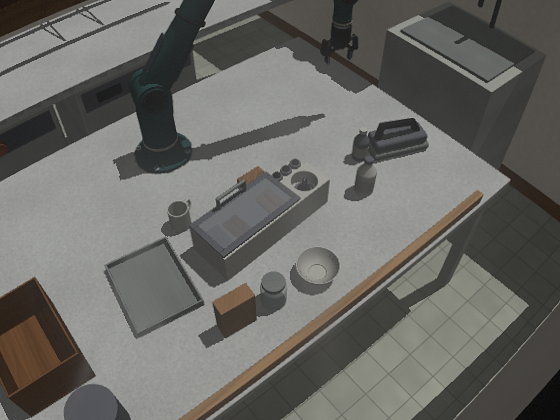

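View pics/top1.png

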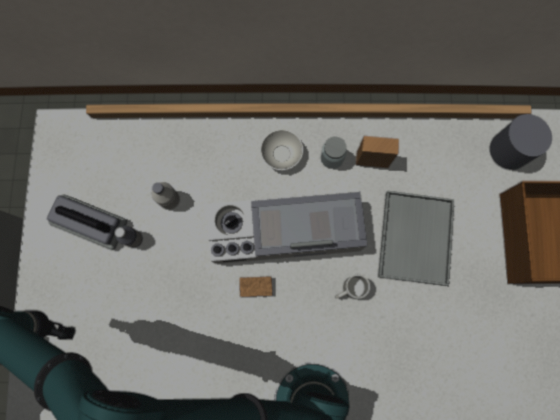

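The scene view shows the machine with its lid shut, the tray at its right (150,285), and things inside the tub. In the top view the keys are at about (218/233/248, 249), the dial at (231,220), the handle at (313,245), the tray corners at (386,192)–(453,284), and three things under the lid.

```bash
cat > a.py <<'E'
from h import *
im,d,p=snap('top')
C=cloud(p,d); z=C[...,2]
roi=np.zeros(z.shape,bool); roi[180:275,200:375]=1
m=((z>.085)&(z<.14)&roi).astype(np.uint8)
m=cv2.morphologyEx(m,cv2.MORPH_OPEN,np.ones((3,3)))
P=C[m>0][:,:2].astype(np.float32)
r=cv2.minAreaRect(P*1000);print('machine',r, len(P))
a=np.arctan2(*(lambda b:(b[1],b[0]))(0*P[0]))
roi[:]=0; roi[180:295,375:465]=1
m=((z>.015)&(z<.06)&roi).astype(np.uint8)
print('tray',cv2.minAreaRect(C[m>0][:,:2].astype(np.float32)*1000))
print('handle z',np.round(C[240:252,290:337:8,2],3).tolist()[::3])
for n,uv,zz in(('kl',(218,249),.11),('km',(233,249),.11),('kr',(248,248),.11),('dial',(232,221),.116),('h',(313,245),.1755)): print(n,onplane(p,[uv],zz).round(3), bydepth(p,[uv],d).round(3))
cr=cv2.resize(im[180:300,200:400],None,fx=4,fy=4,interpolation=cv2.INTER_CUBIC)
cv2.imwrite('pics/topcrop.png',cv2.convertScaleAbs(cr[...,::-1],alpha=1.5))
E
python3 a.py
```

```text
machine ((520.8738403320312, 80.50811767578125), (173.0110321044922, 467.345458984375), 5.151609897613525) 8197
tray ((497.420654296875, -336.6251525878906), (224.10824584960938, 281.9851989746094), 82.85327911376953)
handle z [[0.124, 0.129, 0.13, 0.127, 0.128, 0.183], [0.131, 0.184, 0.18, 0.18, 0.183, 0.177], [0.16, 0.179, 0.127, 0.136, 0.135, 0.129], [0.129, 0.132, 0.129, 0.131, 0.134, 0.12]]
kl [[0.449 0.281 0.11 ]] [[0.447 0.279 0.122]]
km [[0.449 0.236 0.11 ]] [[0.448 0.235 0.119]]
kr [[0.452 0.192 0.11 ]] [[0.45  0.191 0.121]]
dial [[0.532 0.241 0.116]] [[0.533 0.241 0.112]]
h [[0.452 0.003 0.176]] [[0.453 0.002 0.17 ]]
```

View pics/topcrop.png

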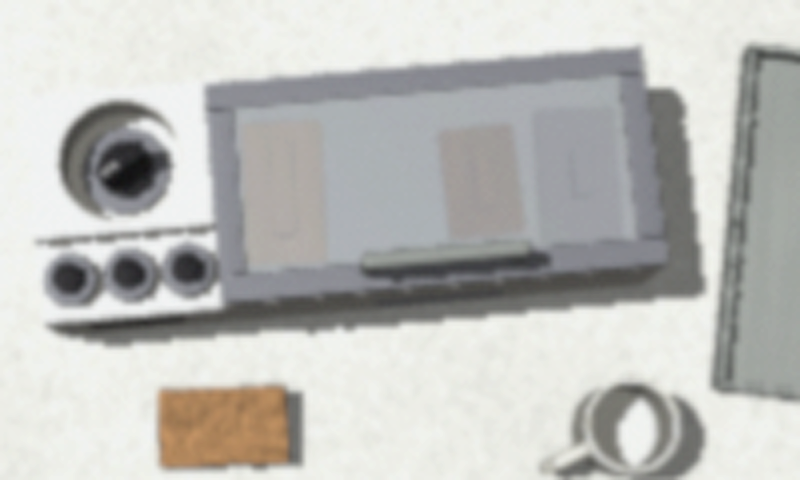

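Machine is at about (0.52, 0.08) with yaw near +5°. The dial's white line points to the robot's left, about 1.3 rad from off. I'll move above the console for a close look.

Request:
arm_command --plan '[5,-8,10,0,0,-1.4,10,-14,13,0,0,-2.8,14,-19,14,0,0,-4.2,17,-24,14,0,0,-5.6,20,-29,14,0,0,-7,22,-34,14,0,0,-8.5,23,-39,14,0,0,-8.5,24,-44,14,0,0,-8.5,25,-46,14,0,0,-8.5,25,-46,14,0,0,-8.5]' --jaw -0.05 --grip_force 40

```text
t: 1.15
eef_pos: [0.4588, 0.2808, 0.3671]
tcp_rot: [0.571, 0.821, 0.0, -0.0]
ft_force: [0.3, 0.2, 0.1]
opening: 0.474
finger_force: 0.0
```

```bash
python3 - <<'E'
from h import *
s=env.observe(); print({k:np.round(s[k],3) for k in('t','q','eef_pos','tcp_rot','ft_force','opening')})
im,d,p=snap('wrist','w1.png'); c,_,R,_=ray(p,[[0,0]]); print(c,R)
E
```

```text
{'t': np.float64(1.15), 'q': array([-0.965,  0.221,  0.405,  1.885, -0.1  ,  1.055, -0.164]), 'eef_pos': array([0.459, 0.281, 0.367]), 'tcp_rot': array([ 0.571,  0.821,  0.   , -0.   ]), 'ft_force': array([0.3  , 0.156, 0.134]), 'opening': np.float64(0.474)}
[0.43073371 0.35801563 0.5089048 ] [[ 9.37157188e-01  3.48907007e-01 -5.53163439e-04]
 [ 3.30773814e-01 -8.87945102e-01  3.19596903e-01]
 [ 1.11018420e-01 -2.99695507e-01 -9.47553436e-01]]
```

View pics/w1.png

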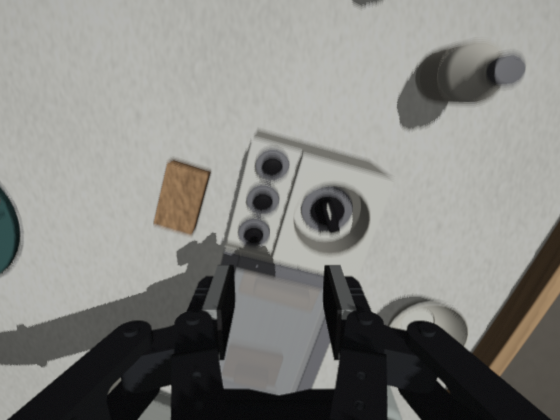

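The wrist view shows the keys at (272,165), (262,200), (253,234), the dial bar near (328,211) tilted slightly, and the white line on its upper half.

```bash
cat > b.py <<'E'
from h import *
im,d,p=snap('wrist')
g=im.max(2).astype(int)
def blob(u,v,r,th):
    m=np.zeros(g.shape,np.uint8); cv2.circle(m,(u,v),r,1,-1); m&=(g<th).astype(np.uint8)
    n,l,s,c=cv2.connectedComponentsWithStats(m); i=1+np.argmax(s[1:,4]); return np.argwhere(l==i)[:,::-1].astype(np.float32),s[i,4]
K=[]
for n,(u,v) in dict(kl=(272,165),km=(262,200),kr=(253,234)).items():
    q,a=blob(u,v,14,60); c,r=cv2.minEnclosingCircle(q); X=onplane(p,[q.mean(0)],.118)[0]; K.append(X)
    print(n,q.mean(0).round(1),a,round(r,1),X.round(4), 'depthz',bydepth(p,[q.mean(0)],d).round(4)[0])
q,a=blob(328,211,20,60); print('bar',cv2.minAreaRect(q),a)
X=onplane(p,q,.116)[:,:2].astype(np.float32)*1000; print(cv2.minAreaRect(X)); print(np.median(bydepth(p,q,d)[:,2]))
dk=K[0]-K[2]; print('yaw from keys',np.degrees(np.arctan2(-dk[0],dk[1])),np.hypot(*dk[:2]))
cr=im[130:250,215:395]; cv2.imwrite('pics/wc.png',cv2.resize(cr[...,::-1],None,fx=4,fy=4,interpolation=cv2.INTER_CUBIC))
E
python3 b.py
```

```text
kl [271.  156.8] 169 9.2 [0.4518 0.2786 0.118 ] depthz [0.4516 0.2791 0.1209]
km [261.5 192.1] 184 9.6 [0.455  0.2359 0.118 ] depthz [0.4548 0.2369 0.1216]
kr [252.9 225.7] 166 9.1 [0.4587 0.1926 0.118 ] depthz [0.4585 0.1946 0.1228]
bar ((327.00494384765625, 205.4505157470703), (32.73672866821289, 28.159555435180664), 5.710592269897461) 652
((533.2316284179688, 245.51528930664062), (38.61669158935547, 34.99895477294922), 13.556195259094238)
0.08646015904140833
yaw from keys 4.6412666681785115 0.08623287063405116
```

View pics/wc.png

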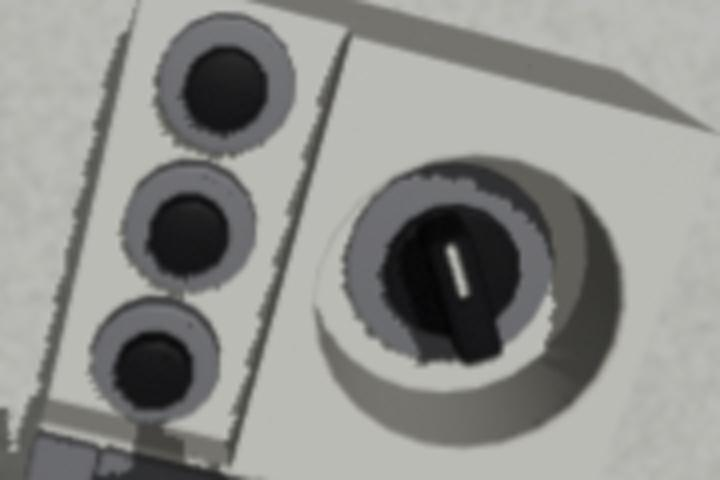

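```bash
python3 - <<'E'
from h import *
p=env.camera_params('wrist')
f=lambda x,y:(215+x/4,130+y/4)
print(onplane(p,[f(468,300)],.12)); B=onplane(p,[f(435,224),f(482,358),f(460,291)],.116); print(B)
v=B[0]-B[1]; a=np.degrees(np.arctan2(v[1],v[0])); print('line dir',a,'dial',np.radians(184.8-a))
y=np.radians(4.8);R=np.array([[np.cos(y),-np.sin(y)],[np.sin(y),np.cos(y)]])
rim=onplane(p,[f(468,300)],.12)[0,:2]; c=rim-R@[.03,.165]; print('centre',c,'handle',c+R@[-.07,-.0675],'hinge',c+R@[.08,-.0675])
s=env.observe();print(s['eef_pos'],s['tcp_rot'])
E
```

```text
[[0.53636602 0.25384935 0.12      ]]
[[0.51948516 0.27111366 0.116     ]
 [0.54838638 0.23730948 0.116     ]
 [0.53411025 0.25463439 0.116     ]]
line dir 130.52911866578611 dial 0.9472055672411657
centre [0.52027808 0.08691769] handle [0.45617183 0.01379697] hinge [0.60564576 0.02634865]
[0.4619961  0.27384914 0.36790757] [ 5.76355055e-01  8.17197324e-01 -5.14784962e-04  1.76595585e-03]
```

```bash
cat >> b.py <<'E'
P=q0=None
mk=blob(262,200,14,60)[0].mean(0); off=mk-np.array([261.5,192.1])
print('off',off)
f=lambda x,y:np.array((215+x/4,130+y/4))+off
print('rim',onplane(p,[f(468,300)],.12)); B=onplane(p,[f(435,224),f(482,358),f(460,291)],.116); print(B)
v=B[0]-B[1]; print('dir',np.degrees(np.arctan2(v[1],v[0])))
print(env.observe()['eef_pos'])
E
python3 b.py
```

```text
kl [270.8 158.4] 233 9.9 [0.4507 0.2813 0.118 ] depthz [0.4506 0.2817 0.1202]
km [261.4 193.6] 246 9.8 [0.4541 0.2386 0.118 ] depthz [0.4539 0.2397 0.1218]
kr [252.9 227.9] 243 10.0 [0.4582 0.1945 0.118 ] depthz [0.458  0.1959 0.1213]
bar ((327.0198059082031, 206.30198669433594), (32.93572998046875, 30.647146224975586), 5.710593223571777) 743
((531.8765869140625, 248.73629760742188), (38.739688873291016, 38.230342864990234), 9.943788528442383)
0.0863809201687481
yaw from keys 4.941195679962325 0.08710509363093956
off [-0.06503296  1.51381531]
rim [[0.53700804 0.25209435 0.12      ]]
[[0.52009523 0.26939836 0.116     ]
 [0.54906196 0.23548781 0.116     ]
 [0.53475243 0.25286793 0.116     ]]
dir 130.50428490678257
[0.46024742 0.2783136  0.36751329]
```

Request:
arm_command --plan '[2,-1,-4,0,0,1,5,-2,-8,0,0,2,7.4,-3,-11,0,0,2,7.4,-3,-14,0,0,2,7.4,-3,-14,0,0,2,7.4,-3,-14,0,0,2,7.4,-3,-14,0,0,2,7.4,-3,-14,0,0,2,7.4,-3,-14,0,0,2,7.4,-3,-14,0,0,2]'

```text
t: 2.3
eef_pos: [0.5327, 0.2534, 0.228]
tcp_rot: [0.482, 0.876, 0.001, 0.0]
ft_force: [0.3, 0.4, -0.8]
opening: 0.474
finger_force: 0.0
```

```bash
python3 - <<'E'
from h import *
s=env.observe(); print({k:np.round(s[k],4) for k in('t','q','eef_pos','tcp_rot','qvel','opening')})
im,d,p=snap('wrist','w2.png'); np.save('w2d.npy',d); np.save('w2p.npy',p,allow_pickle=True)
print(env.observe()['eef_pos'])
E
```

```text
{'t': np.float64(2.3), 'q': array([-0.7724,  0.4427,  0.3441,  1.9357, -0.2045,  0.7948,  0.2506]), 'eef_pos': array([0.5327, 0.2534, 0.228 ]), 'tcp_rot': array([4.816e-01, 8.764e-01, 8.000e-04, 3.000e-04]), 'qvel': array([ 0.0033,  0.0083, -0.    ,  0.0043, -0.0025, -0.002 ,  0.0007]), 'opening': np.float64(0.474)}
[0.5326555  0.25320537 0.22774316]
```

View pics/w2.png

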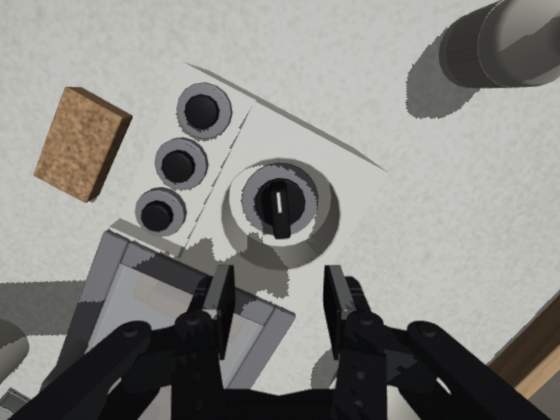

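Settled now. The bar runs (278,181)–(284,237), the well rim is centred near (281,213), and the keys are at (202,111), (177,165), (157,215).

```bash
python3 - <<'E'
from h import *
p=np.load('w2p.npy',allow_pickle=True).item()
im=cv2.imread('pics/w2.png'); g=im.max(2)
print('rim',onplane(p,[(281,213)],.12))
B=onplane(p,[(278,181),(283,237),(280.5,209)],.116); v=B[0]-B[1]; print(B,np.degrees(np.arctan2(v[1],v[0])),np.hypot(*v[:2]))
L=onplane(p,[(278,192),(281.5,212)],.116);v=L[0]-L[1];print('line',np.degrees(np.arctan2(v[1],v[0])))
K=[]
for u,v in((202,111),(177,165),(157,215)):
    m=np.zeros(g.shape,np.uint8);cv2.circle(m,(u,v),19,1,-1);m&=(g<60).astype(np.uint8)
    q=np.argwhere(m)[:,::-1]; K.append(onplane(p,[(q.min(0)+q.max(0))/2],.12)[0])
K=np.array(K);print(K.round(4)); dk=K[0]-K[2]; print(np.degrees(np.arctan2(-dk[0],dk[1])))
E
```

```text
rim [[0.53717426 0.25093507 0.12      ]]
[[0.52247664 0.26985823 0.116     ]
 [0.55002474 0.23379079 0.116     ]
 [0.53587913 0.25231019 0.116     ]] 127.37237427414688 0.045384551843445864
line 131.9782506902957
[[0.4504 0.2839 0.12  ]
 [0.4543 0.2411 0.12  ]
 [0.4582 0.1984 0.12  ]]
5.1778171592385265
```

Request:
arm_command --plan '[0.4,-0.3,-2,0,0,1.1,0.4,-0.3,-4,0,0,1.1,0.4,-0.3,-7,0,0,1.1,0.4,-0.3,-9.5,0,0,1.1,0.4,-0.3,-11.5,0,0,1.1,0.4,-0.3,-12.5,0,0,1.1,0.4,-0.3,-13.2,0,0,1.1,0.4,-0.3,-13.6,0,0,1.1,0.4,-0.3,-13.6,0,0,1.1,0.4,-0.3,-13.6,0,0,1.1]'

```text
t: 3.35
eef_pos: [0.5371, 0.2502, 0.0917]
tcp_rot: [0.431, 0.903, 0.001, 0.0]
ft_force: [-0.3, 0.5, 0.3]
opening: 0.475
finger_force: 0.0
```

Request:
arm_command --plan '[0,0,0,0,0,0,0,0,0,0,0,0,0,0,0,0,0,0,0,0,0,0,0,0,0,0,0,0,0,0,0,0,0,0,0,0,0,0,0,0,0,0,0,0,0,0,0,0,0,0,0,0,0,0,0,0,0,0,0,0]' --jaw -1 --grip_force 30

```text
t: 4.35
eef_pos: [0.5364, 0.2497, 0.0917]
tcp_rot: [0.431, 0.903, -0.0, -0.0]
ft_force: [-2.2, -1.2, 6.4]
opening: 0.151
finger_force: 31.7
```

Request:
arm_command --plan '[0,0,0,0,0,1,0,0,0,0,0,2,0,0,0,0,0,3,0,0,0,0,0,4,0,0,0,0,0,5,0,0,0,0,0,6,0,0,0,0,0,7,0,0,0,0,0,8,0,0,0,0,0,8.5,0,0,0,0,0,9]'

```text
t: 5.35
eef_pos: [0.5353, 0.2473, 0.0917]
tcp_rot: [-0.026, 1.0, -0.002, -0.002]
ft_force: [-3.4, -4.4, 9.6]
opening: 0.158
finger_force: 32.4
```

```bash
python3 - <<'E'
from h import *
s=env.observe(); print({k:np.round(s[k],4) for k in('t','q','eef_pos','tcp_rot','ft_force','moment','opening')})
E
```

```text
{'t': np.float64(5.35), 'q': array([-0.4927,  0.6142, -0.0249,  2.0092,  0.0318,  0.5231,  1.0828]), 'eef_pos': array([0.5353, 0.2473, 0.0917]), 'tcp_rot': array([-0.0263,  0.9997, -0.0017, -0.0016]), 'ft_force': array([-3.3836, -4.4359,  9.5825]), 'moment': array([-0.8303,  0.7564, -0.0411]), 'opening': np.float64(0.1582)}
```

Request:
arm_command --plan '[0,0,0,0,0,0.3,0,0,0,0,0,0.5,0,0,0,0,0,0.7,0,0,0,0,0,0.8,0,0,0,0,0,0.8,0,0,0,0,0,0.8,0,0,0,0,0,0.8,0,0,0,0,0,0.8,0,0,0,0,0,0.8,0,0,0,0,0,0.8]'

```text
t: 6.35
eef_pos: [0.5352, 0.2472, 0.0917]
tcp_rot: [-0.064, 0.998, -0.001, -0.002]
ft_force: [-3.4, -4.8, 9.1]
opening: 0.16
finger_force: 44.1
```

```bash
python3 - <<'E'
from h import *
s=env.observe(); print({k:np.round(s[k],4) for k in('t','eef_pos','tcp_rot','ft_force','moment','opening')})
E
```

```text
{'t': np.float64(6.35), 'eef_pos': array([0.5352, 0.2472, 0.0917]), 'tcp_rot': array([-0.0643,  0.9979, -0.0014, -0.002 ]), 'ft_force': array([-3.3895, -4.773 ,  9.0562]), 'moment': array([-0.8052,  0.7859, -0.8303]), 'opening': np.float64(0.1601)}
```

Request:
arm_command --plan '[0,0,0,0,0,0,0,0,0,0,0,0,0,0,0,0,0,0,0,0,0,0,0,0,0,0,0,0,0,0,0,0,2,0,0,0,0,0,5,0,0,0,0,0,8,0,0,0,0,0,10,0,0,0,0,0,10,0,0,0]' --jaw -0.05

```text
t: 7.35
eef_pos: [0.5386, 0.2511, 0.194]
tcp_rot: [-0.068, 0.998, 0.001, 0.003]
ft_force: [0.4, 1.1, 0.5]
opening: 0.474
finger_force: 0.0
```

```bash
python3 - <<'E'
from h import *
s=env.observe(); print({k:np.round(s[k],4) for k in('t','q','eef_pos','tcp_rot','ft_force','opening')})
im,d,p=snap('wrist','w3.png'); im=cv2.imread('pics/w3.png'); g=im.max(2)
print(proj(p,[[.4504,.2839,.12],[.4543,.2411,.12],[.4582,.1984,.12],[.537,.25,.116]]).round(0))
E
```

```text
{'t': np.float64(7.35), 'q': array([-0.4695,  0.4707, -0.0587,  1.9449,  0.0406,  0.7205,  1.1546]), 'eef_pos': array([0.5386, 0.2511, 0.194 ]), 'tcp_rot': array([-0.068 ,  0.9977,  0.0014,  0.003 ]), 'ft_force': array([0.3849, 1.1111, 0.4836]), 'opening': np.float64(0.4744)}
[[354.  90.]
 [281.  87.]
 [208.  83.]
 [277. 218.]]
```

View pics/w3.png

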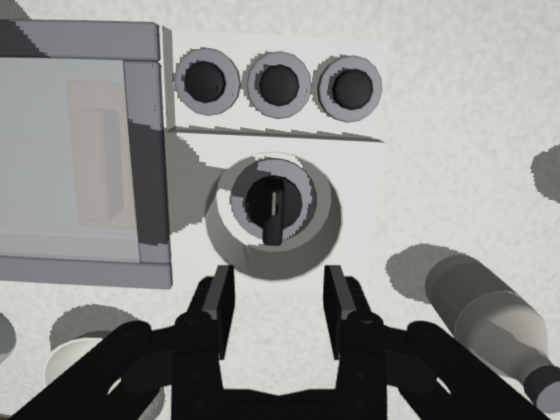

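Dial is off (line towards the robot). Next, the keys: left first.

Request:
arm_command --plan '[-4,1.5,0,0,0,-0.4,-8.7,3.4,0,0,0,-0.4,-8.7,3.4,0,0,0,-0.4,-8.7,3.4,-2,0,0,-0.4,-8.7,3.4,-4,0,0,-0.4,-8.7,3.4,-4,0,0,-0.4,-8.7,3.4,-5,0,0,-0.4,-8.7,3.4,-6,0,0,-0.4,-8.7,3.4,-6,0,0,-0.4,-8.7,3.4,-6,0,0,-0.4]' --jaw -1

```text
t: 8.4
eef_pos: [0.4496, 0.2838, 0.1308]
tcp_rot: [-0.047, 0.999, -0.0, -0.0]
ft_force: [1.2, 0.2, -0.7]
opening: 0.002
finger_force: 0.0
```

```bash
python3 - <<'E'
from h import *
s=env.observe(); print({k:np.round(s[k],4) for k in('t','eef_pos','tcp_rot','ft_force','opening')})
E
```

```text
{'t': np.float64(8.4), 'eef_pos': array([0.4496, 0.2838, 0.1308]), 'tcp_rot': array([-4.700e-02,  9.989e-01, -1.000e-04, -1.000e-04]), 'ft_force': array([ 1.2495,  0.2287, -0.7244]), 'opening': np.float64(0.0023)}
```

Request:
arm_command --plan '[0.1,0,-0.5,0,0,0,0.1,0,-1,0,0,0,0.1,0,-1.2,0,0,0,0.1,0,-1.4,0,0,0,0.1,0,-1.5,0,0,0,0.1,0,-1.6,0,0,0,0.1,0,-1.7,0,0,0,0.1,0,-1.7,0,0,0,0.1,0,-1.7,0,0,0,0.1,0,-1.7,0,0,0]'

```text
t: 9.4
eef_pos: [0.4513, 0.2843, 0.1159]
tcp_rot: [-0.047, 0.999, 0.0, 0.001]
ft_force: [-1.1, -1.7, 16.2]
opening: -0.001
finger_force: 8.1
```

Request:
arm_command --plan '[0,0,1,0,0,0,0,0,2.5,0,0,0,0.3,-3,2.5,0,0,0,0.6,-6,2.5,0,0,0,0.8,-8.6,2.5,0,0,0,0.8,-8.6,2.5,0,0,0,0.8,-8.6,2,0,0,0,0.8,-8.6,1.2,0,0,0,0.8,-8.6,1.2,0,0,0,0.8,-8.6,1.2,0,0,0]'

```text
t: 10.4
eef_pos: [0.458, 0.1989, 0.1254]
tcp_rot: [-0.048, 0.999, -0.0, -0.001]
ft_force: [-0.0, 0.1, -0.0]
opening: 0.001
finger_force: 0.0
```

Request:
arm_command --plan '[0,0,-0.3,0,0,0,0,0,-0.6,0,0,0,0,0,-0.8,0,0,0,0,0,-0.9,0,0,0,0,0,-1,0,0,0,0,0,-1.1,0,0,0,0,0,-1.15,0,0,0,0,0,-1.2,0,0,0,0,0,-1.2,0,0,0,0,0,-1.2,0,0,0]'

```text
t: 11.4
eef_pos: [0.4588, 0.1986, 0.1158]
tcp_rot: [-0.047, 0.999, 0.0, 0.001]
ft_force: [-3.4, 1.1, 19.2]
opening: -0.001
finger_force: 9.4
```

Now the middle key, then up.

Request:
arm_command --plan '[0,0,1,0,0,0,0,0,2.5,0,0,0,-0.2,2,2.5,0,0,0,-0.4,4.3,2.5,0,0,0,-0.4,4.3,2.5,0,0,0,-0.4,4.3,2.5,0,0,0,-0.4,4.3,2,0,0,0,-0.4,4.3,1.2,0,0,0,-0.4,4.3,1.2,0,0,0,-0.4,4.3,1.2,0,0,0]'

```text
t: 12.4
eef_pos: [0.4543, 0.2401, 0.1254]
tcp_rot: [-0.047, 0.999, -0.0, -0.001]
ft_force: [-0.8, 0.5, -0.6]
opening: 0.004
finger_force: 0.0
```

Request:
arm_command --plan '[0,0,-0.3,0,0,0,0,0,-0.6,0,0,0,0,0,-0.8,0,0,0,0,0,-0.9,0,0,0,0,0,-1,0,0,0,0,0,-1.1,0,0,0,0,0,-1.15,0,0,0,0,0,-1.2,0,0,0,0,0,-1.2,0,0,0,0,0,-1.2,0,0,0]'

```text
t: 13.4
eef_pos: [0.4549, 0.2409, 0.1158]
tcp_rot: [-0.047, 0.999, 0.0, 0.0]
ft_force: [-2.0, -3.2, 19.6]
opening: 0.001
finger_force: 9.2
```

Request:
arm_command --plan '[0,0,4,0,0,-1.3,0,-2,8,0,0,-2.6,0.2,-6,12,0,0,-4,0.4,-10,12,0,0,-5.3,0.4,-14,12,0,0,-6.6,0.4,-18,12,0,0,-8,0.4,-21,12,0,0,-9.4,0.4,-23.1,12,0,0,-10.8,0.4,-23.1,12,0,0,-12.2,0.4,-23.1,12,0,0,-13.5]' --jaw 0.2

```text
t: 14.4
eef_pos: [0.4581, 0.009, 0.2337]
tcp_rot: [0.616, 0.788, -0.0, -0.0]
ft_force: [-1.4, -0.2, -0.6]
opening: 0.6
finger_force: 0.0
```

Request:
arm_command --plan '[0,0,0,0,0,-0.7,0,0,0,0,0,-1.5,0,0,0,0,0,-1.5,0,0,0,0,0,-1.5,0,0,0,0,0,-1.5,0,0,0,0,0,-1.5,0,0,0,0,0,-1.5,0,0,0,0,0,-1.5,0,0,0,0,0,-1.5,0,0,0,0,0,-1.5]'

```text
t: 15.4
eef_pos: [0.4585, 0.0099, 0.234]
tcp_rot: [0.673, 0.74, 0.0, 0.0]
ft_force: [-0.5, -0.7, -0.4]
opening: 0.599
finger_force: 0.0
```

```bash
python3 - <<'E'
from h import *
s=env.observe(); print({k:np.round(s[k],4) for k in('t','q','eef_pos','tcp_rot','ft_force','opening')})
im,d,p=snap('wrist','w4.png')
y=np.radians(5.2); e=np.array([-np.sin(y),np.cos(y),0])*.055; h=np.array([.4584,.0095,.1755]); print(proj(p,[h-e,h,h+e]).round(0))
im,d,p=snap('top'); print(proj(p,[h-e,h,h+e]).round(0))
E
```

```text
{'t': np.float64(15.4), 'q': array([-0.4495,  0.2695,  0.4023,  2.1998, -0.1627,  0.6994,  0.1587]), 'eef_pos': array([0.4585, 0.0099, 0.234 ]), 'tcp_rot': array([0.6731, 0.7396, 0.    , 0.    ]), 'ft_force': array([-0.4755, -0.6569, -0.4436]), 'opening': np.float64(0.5993)}
[[277. 309.]
 [277. 233.]
 [278. 144.]]
[[330. 241.]
 [311. 243.]
 [291. 244.]]
```

View pics/w4.png

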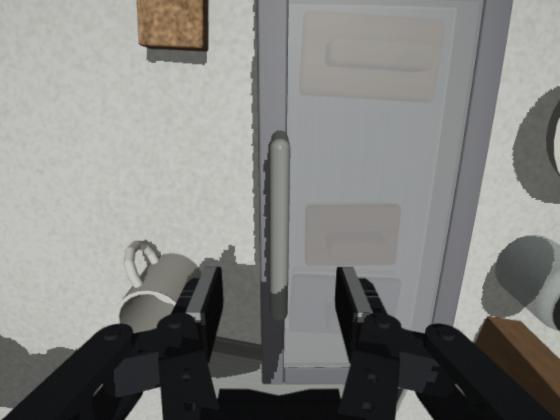

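The handle runs from (280,138) to (279,317), as predicted and between the fingers. Descend and grip.

Request:
arm_command --plan '[0,0,-2,0,0,0,0,0,-4,0,0,0,0,0,-6,0,0,0,0,0,-7,0,0,0,0,0,-7.7,0,0,0,0,0,-7.7,0,0,0,0,0,-7.7,0,0,0,0,0,-7.7,0,0,0,0,0,-7.7,0,0,0,0,0,-7.7,0,0,0]'

```text
t: 16.5
eef_pos: [0.4588, 0.01, 0.1574]
tcp_rot: [0.673, 0.74, 0.0, 0.0]
ft_force: [0.4, -0.3, 0.9]
opening: 0.598
finger_force: 0.0
```

Request:
arm_command --plan '[0,0,0,0,0,0,0,0,0,0,0,0,0,0,0,0,0,0,0,0,0,0,0,0,0,0,0,0,0,0,0,0,0,0,0,0,0,0,0,0,0,0,0,0,0,0,0,0,0,0,0,0,0,0,0,0,0,0,0,0]' --jaw -1 --grip_force 40

```text
t: 17.5
eef_pos: [0.4588, 0.0099, 0.1571]
tcp_rot: [0.673, 0.74, 0.0, 0.0]
ft_force: [-0.4, 1.4, 5.4]
opening: 0.127
finger_force: 39.0
```

```bash
python3 - <<'E'
import numpy as np
y=np.radians(5.2)
p0=np.array([-.15,.053]); prev=None
for th in np.arange(0,1.71,.085):
    c,s=np.cos(th),np.sin(th); u=np.array([-c,s]);w=np.array([s,c]); q=.15*u+.053*w-p0
    print(round(th,3),np.round([q[0]*np.cos(y)*100,q[0]*np.sin(y)*100,q[1]*100],1))
E
```

```text
0.0 [0. 0. 0.]
0.085 [0.5 0.  1.3]
0.17 [1.1 0.1 2.5]
0.255 [1.8 0.2 3.6]
0.34 [2.6 0.2 4.7]
0.425 [3.5 0.3 5.7]
0.51 [4.5 0.4 6.6]
0.595 [5.5 0.5 7.5]
0.68 [6.6 0.6 8.3]
0.765 [7.8 0.7 8.9]
0.85 [9.  0.8 9.5]
0.935 [10.3  0.9  9.9]
1.02 [11.6  1.1 10.3]
1.105 [12.9  1.2 10.5]
1.19 [14.3  1.3 10.6]
1.275 [15.6  1.4 10.6]
1.36 [17.   1.5 10.5]
1.445 [18.3  1.7 10.2]
1.53 [19.6  1.8  9.9]
1.615 [20.9  1.9  9.5]
1.7 [22.1  2.   8.9]
```

Request:
arm_command --plan '[0.5,0,1.3,0,0,0,1.1,0.1,2.5,0,0,0,1.8,0.2,3.6,0,0,0,2.6,0.2,4.7,0,0,0,3.5,0.3,5.7,0,0,0,4.5,0.4,6.6,0,0,0,5.5,0.5,7.5,0,0,0,6.6,0.6,8.3,0,0,0,7.8,0.7,8.9,0,0,0,9,0.8,9.5,0,0,0]'

```text
t: 18.5
eef_pos: [0.543, 0.0174, 0.2519]
tcp_rot: [0.673, 0.739, -0.004, -0.005]
ft_force: [-8.3, 0.6, 10.8]
opening: 0.122
finger_force: 40.8
```

Request:
arm_command --plan '[1.3,0.1,0.4,0,0,0,2.6,0.3,0.8,0,0,0,3.9,0.4,1,0,0,0,5.3,0.5,1.1,0,0,0,6.6,0.6,1.1,0,0,0,8,0.7,1,0,0,0,9.3,0.9,0.7,0,0,0,10.6,1,0.4,0,0,0,11.9,1.1,0,0,0,0,13.1,1.2,-0.6,0,0,0]'

```text
t: 19.5
eef_pos: [0.68, 0.0297, 0.2452]
tcp_rot: [0.673, 0.74, -0.001, -0.0]
ft_force: [-2.6, -1.2, -0.2]
opening: 0.121
finger_force: 43.2
```

Request:
arm_command --plan '[0,0,0,0,0,0,0,0,0,0,0,0,0,0,0,0,0,0,0,0,0,0,0,0,0,0,0,0,0,0,0,0,0,0,0,0,0,0,0,0,0,0,0,0,0,0,0,0,0,0,0,0,0,0,0,0,0,0,0,0]'

```text
t: 20.5
eef_pos: [0.679, 0.0296, 0.2456]
tcp_rot: [0.673, 0.74, -0.001, -0.0]
ft_force: [-1.0, -3.1, -3.2]
opening: 0.12
finger_force: 43.0
```

Request:
arm_command --plan '[0,0,0,0,0,0,0,0,0,0,0,0,0,0,0,0,0,0,0,0,0,0,0,0,0.4,0,2,0,0,0,0.4,0,5,0,0,0,0.4,0,8,0,0,0,0.4,0,12,0,0,0,0,0,14,0,0,0,0,0,14,0,0,0]' --jaw -0.39

```text
t: 21.5
eef_pos: [0.6816, 0.0297, 0.3907]
tcp_rot: [0.673, 0.74, 0.003, 0.003]
ft_force: [0.5, -0.2, 0.3]
opening: 0.305
finger_force: 0.0
```

Request:
arm_command --plan '[-4,0,0,0,0,1.4,-8,0,0,0,0,2.8,-12,0,0,0,0,4.2,-16,-1,0,0,0,5.6,-19,-2,0,0,0,7,-19,-3,0,0,0,8.4,-19,-3,0,0,0,9.8,-19,-3,0,0,0,11.2,-19,-3,0,0,0,12.6,-19,-3,0,0,0,14]' --jaw 0

```text
t: 22.5
eef_pos: [0.4889, 0.0001, 0.385]
tcp_rot: [0.002, 1.0, 0.0, -0.001]
ft_force: [-0.1, -0.2, -0.1]
opening: 0.499
finger_force: 0.0
```

Request:
arm_command --plan '[0,0,0,0,0,1,0,0,0,0,0,1,0,0,0,0,0,1,0,0,0,0,0,1,0,0,0,0,0,1,0,0,0,0,0,1,0,0,0,0,0,1,0,0,0,0,0,1,0,0,0,0,0,1,0,0,0,0,0,1]'

```text
t: 23.5
eef_pos: [0.4895, -0.0001, 0.386]
tcp_rot: [-0.047, 0.999, 0.0, 0.0]
ft_force: [0.3, 0.5, 0.1]
opening: 0.498
finger_force: 0.0
```

```bash
python3 - <<'E'
from h import *
s=env.observe(); print({k:np.round(s[k],4) for k in('t','q','eef_pos','tcp_rot','ft_force','opening')})
im,d,p=snap('wrist','w5.png'); np.save('w5d.npy',d); np.save('w5p.npy',p,allow_pickle=True)
E
```

```text
{'t': np.float64(23.5), 'q': array([-0.2891,  0.1226,  0.2214,  1.9434, -0.0305,  1.0787,  1.6099]), 'eef_pos': array([ 4.895e-01, -1.000e-04,  3.860e-01]), 'tcp_rot': array([-0.047 ,  0.9989,  0.    ,  0.    ]), 'ft_force': array([0.345 , 0.4988, 0.1476]), 'opening': np.float64(0.4985)}
```

View pics/w5.png

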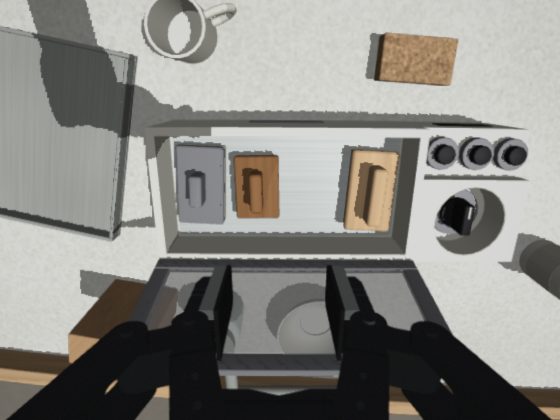

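Lid stays open. Three things are in the tub: soap case (200,188), nail brush (257,190) and scrub brush (372,190). No pad holder.

```bash
cat > c.py <<'E'
from h import *
def items(p,d,rois,base):
    C=cloud(p,d)
    for n,(u0,v0,u1,v1) in rois.items():
        S=C[v0:v1,u0:u1].reshape(-1,3); q=S[(S[:,2]>base+.044)&(S[:,2]<base+.07)]
        r=cv2.minAreaRect(q[:,:2].astype(np.float32)*1000); a=r[2] if r[1][0]>r[1][1] else r[2]-90
        print(n,'rib c',np.round(r[0],1),'med',np.round(np.median(q,0)*1000,1),'size',np.round(r[1],1),'ang',round(a,1),len(q))
if __name__=='__main__':
    p=np.load('w5p.npy',allow_pickle=True).item(); d=np.load('w5d.npy')
    items(p,d,dict(soap=(172,140,228,228),nail=(232,148,284,224),scrub=(342,145,400,236)),.06)
    for uv in((200,150),(200,216),(183,185),(222,185)): print(uv,onplane(p,[uv],.086).round(4))
    C=cloud(p,d); T=C[20:245,0:140].reshape(-1,3); q=T[(T[:,2]>.02)&(T[:,2]<.04)&(T[:,1]<-.1)]
    print(cv2.minAreaRect(q[:,:2].astype(np.float32)*1000))
    im,dd,p=snap('top'); print(onplane(p,[(386,192),(453,197),(448,284),(380,277)],.03).round(3))
E
python3 c.py
```

```text
soap rib c [ 533.3 -100.3] med [531.4 -99.1 114.7] size [39.3 16.7] ang 2.7 465
nail rib c [528.5 -25.6] med [527.5 -25.2 114.6] size [48.6 16. ] ang 6.4 512
scrub rib c [520.4 125.7] med [517.9 123.7 114.7] size [74.8 18.9] ang 2.7 932
(200, 150) [[ 0.4858 -0.1003  0.086 ]]
(200, 216) [[ 0.5746 -0.0982  0.086 ]]
(183, 185) [[ 0.5336 -0.1214  0.086 ]]
(222, 185) [[ 0.5289 -0.0705  0.086 ]]
((501.41107177734375, -320.3149108886719), (186.02188110351562, 279.7548828125), 82.2411880493164)
[[ 0.643 -0.244  0.03 ]
 [ 0.627 -0.462  0.03 ]
 [ 0.348 -0.427  0.03 ]
 [ 0.371 -0.214  0.03 ]]
```

Request:
arm_command --plan '[2,-4,-4,0,0,-0.2,4,-8,-9,0,0,-0.2,4.3,-9.9,-13,0,0,-0.2,4.3,-9.9,-17,0,0,-0.2,4.3,-9.9,-20,0,0,-0.2,4.3,-9.9,-23,0,0,-0.2,4.3,-9.9,-25,0,0,-0.2,4.3,-9.9,-27.5,0,0,-0.2,4.3,-9.9,-29,0,0,-0.2,4.3,-9.9,-29.6,0,0,-0.2]' --jaw -0.25

```text
t: 24.6
eef_pos: [0.5319, -0.0989, 0.0884]
tcp_rot: [-0.037, 0.999, 0.0, -0.001]
ft_force: [-1.0, -0.0, 0.8]
opening: 0.377
finger_force: 0.0
```

Request:
arm_command --plan '[0,0,0,0,0,0,0,0,0,0,0,0,0,0,0,0,0,0,0,0,0,0,0,0,0,0,0,0,0,0,0,0,0,0,0,0,0,0,0,0,0,0,0,0,0,0,0,0,0,0,0,0,0,0,0,0,0,0,0,0]' --jaw -1 --grip_force 60

```text
t: 25.6
eef_pos: [0.5325, -0.099, 0.0899]
tcp_rot: [-0.037, 0.999, 0.0, -0.0]
ft_force: [-0.2, -0.1, -0.8]
opening: 0.178
finger_force: 62.1
```

Request:
arm_command --plan '[0,0,3,0,0,0,0,0,6,0,0,0,0,0,9,0,0,0,0,0,11,0,0,0,0.5,-4,12,0,0,-0.6,1.2,-8,12,0,0,-1.2,2,-12,12,0,0,-1.9,2.8,-16,12,0,0,-1.9,3.1,-19.6,12,0,0,-1.9,3.1,-19.6,12,0,0,-1.9]'

```text
t: 26.6
eef_pos: [0.5624, -0.303, 0.2104]
tcp_rot: [0.067, 0.998, -0.003, 0.001]
ft_force: [-0.5, 0.9, -1.1]
opening: 0.172
finger_force: 62.2
```

Request:
arm_command --plan '[0,0,-4,0,0,0,0,0,-8,0,0,0,0,0,-12,0,0,0,0,0,-14,0,0,0,0,0,-15.5,0,0,0,0,0,-16.5,0,0,0,0,0,-17,0,0,0,0,0,-17.2,0,0,0,0,0,-17.2,0,0,0,0,0,-17.2,0,0,0]'

```text
t: 27.6
eef_pos: [0.5642, -0.2954, 0.039]
tcp_rot: [0.063, 0.998, -0.0, 0.001]
ft_force: [-0.6, -0.8, -0.8]
opening: 0.172
finger_force: 62.3
```

Request:
arm_command --plan '[0,0,-0.2,0,0,0,0,0,-0.3,0,0,0,0,0,-0.3,0,0,0,0,0,-0.3,0,0,0,0,0,-0.3,0,0,0,0,0,-0.3,0,0,0,0,0,-0.3,0,0,0,0,0,-0.3,0,0,0,0,0,-0.3,0,0,0,0,0,-0.3,0,0,0]' --jaw -0.25

```text
t: 28.6
eef_pos: [0.5635, -0.295, 0.035]
tcp_rot: [0.063, 0.998, 0.0, 0.0]
ft_force: [-0.0, -0.1, -0.5]
opening: 0.375
finger_force: 0.0
```

Request:
arm_command --plan '[0,0,4,0,0,0,0,0,9,0,0,0,0,0,14,0,0,0,-1,4,18,0,0,0.6,-2,9,22,0,0,1.2,-3,14,26,0,0,1.9,-4,19,29,0,0,2,-6,24,30,0,0,2,-7,28,31,0,0,2,-7,28,31,0,0,2]'

```text
t: 29.6
eef_pos: [0.4925, -0.0125, 0.3461]
tcp_rot: [-0.043, 0.999, 0.0, 0.001]
ft_force: [1.0, -0.1, -0.3]
opening: 0.377
finger_force: 0.0
```

Request:
arm_command --plan '[0,1,0,0,0,0,0,1,0,0,0,0,0,1,0,0,0,0,0,1,0,0,0,0,0,1,0,0,0,0,0,1,0,0,0,0,0,1,0,0,0,0,0,1,0,0,0,0,0,1,0,0,0,0,0,1,0,0,0,0]'

```text
t: 30.6
eef_pos: [0.4936, -0.005, 0.345]
tcp_rot: [-0.042, 0.999, -0.0, 0.0]
ft_force: [0.0, 0.1, 0.3]
opening: 0.372
finger_force: 0.0
```

```bash
python3 - <<'E'
from h import *
s=env.observe(); print({k:np.round(s[k],4) for k in('t','eef_pos','tcp_rot','opening')})
im,d,p=snap('wrist','w6.png'); np.save('w6d.npy',d); np.save('w6p.npy',p,allow_pickle=True)
C=cloud(p,d); m=((C[...,2]>.102)&(C[...,2]<.1185)&(abs(C[...,0]-.525)<.07)&(C[...,1]>-.13)&(C[...,1]<.165)).astype(np.uint8)
n,l,st,c=cv2.connectedComponentsWithStats(m)
for i in range(1,n):
    if st[i,4]>150:
        r=cv2.minAreaRect(C[l==i][:,:2].astype(np.float32)*1000); print(st[i],r,np.median(C[l==i][:,2]))
E
```

```text
{'t': np.float64(30.6), 'eef_pos': array([ 0.4936, -0.005 ,  0.345 ]), 'tcp_rot': array([-0.0419,  0.9991, -0.    ,  0.    ]), 'opening': np.float64(0.3719)}
[429 149  12  27 151] ((468.8115234375, 164.0735626220703), (27.635854721069336, 3.651552677154541), 5.782012939453125) 0.11122155752849022
[ 378  171   26   65 1114] ((520.1307983398438, 125.2626724243164), (74.34053039550781, 17.88678550720215), 2.317927837371826) 0.11457784059845555
[250 178  16  44 622] ((528.6077270507812, -25.515718460083008), (48.75748062133789, 16.10680389404297), 6.454363822937012) 0.11461617744006661
[374 259  41   9 255] ((593.3312377929688, 140.8533935546875), (4.103606224060059, 48.48884963989258), 3.5744946002960205) 0.11131740486301633
```

View pics/w6.png

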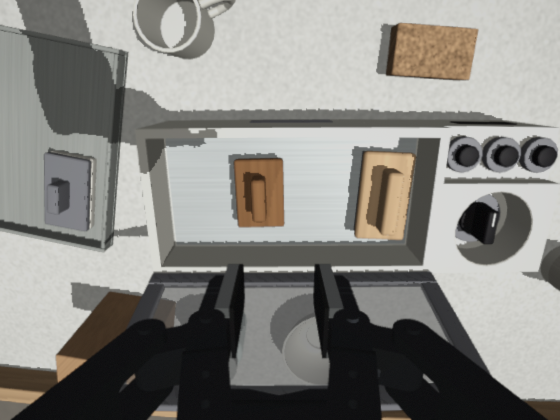

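Soap case lies flat in the tray, and the brushes are unmoved. Nail brush next.

Request:
arm_command --plan '[2,-1,-4,0,0,0.2,3.4,-2.1,-8,0,0,0.2,3.4,-2.1,-12,0,0,0.2,3.4,-2.1,-16,0,0,0.2,3.4,-2.1,-19,0,0,0.2,3.4,-2.1,-21,0,0,0.2,3.4,-2.1,-23,0,0,0.2,3.4,-2.1,-24.5,0,0,0.2,3.4,-2.1,-25.5,0,0,0.2,3.4,-2.1,-25.5,0,0,0.2]'

```text
t: 31.65
eef_pos: [0.527, -0.026, 0.0889]
tcp_rot: [-0.052, 0.999, 0.0, -0.001]
ft_force: [-0.2, 0.2, -0.0]
opening: 0.372
finger_force: 0.0
```

Request:
arm_command --plan '[0,0,0,0,0,0,0,0,0,0,0,0,0,0,0,0,0,0,0,0,0,0,0,0,0,0,0,0,0,0,0,0,0,0,0,0,0,0,0,0,0,0,0,0,0,0,0,0,0,0,0,0,0,0,0,0,0,0,0,0]' --jaw -1

```text
t: 32.65
eef_pos: [0.5278, -0.026, 0.0904]
tcp_rot: [-0.052, 0.999, 0.0, 0.0]
ft_force: [-1.7, 0.5, 6.1]
opening: 0.179
finger_force: 63.3
```

Request:
arm_command --plan '[0,0,3,0,0,0,0,0,6,0,0,0,0,0,9,0,0,0,0,0,12,0,0,0,0,-4,13,0,0,-0.6,0.4,-8,13,0,0,-1.2,0.8,-12,13,0,0,-1.9,1.2,-16,13,0,0,-2,1.6,-20,13,0,0,-2,1.8,-24,13,0,0,-2]'

```text
t: 33.65
eef_pos: [0.5454, -0.2674, 0.2194]
tcp_rot: [0.052, 0.999, 0.0, -0.0]
ft_force: [0.4, 0.5, -0.4]
opening: 0.177
finger_force: 62.3
```

Request:
arm_command --plan '[0.2,-4,0,0,0,0,0.4,-8,0,0,0,0,0.5,-11,0,0,0,0,0.5,-12.9,0,0,0,0,0.5,-12.9,-3,0,0,0,0.5,-12.9,-7,0,0,0,0.5,-12.9,-11,0,0,0,0.5,-12.9,-14,0,0,0,0.5,-12.9,-16,0,0,0,0.5,-12.9,-17.5,0,0,0]'

```text
t: 34.65
eef_pos: [0.5499, -0.3932, 0.0427]
tcp_rot: [0.052, 0.999, 0.001, -0.001]
ft_force: [0.2, 0.7, -0.1]
opening: 0.174
finger_force: 62.4
```

Lower, release, rise and look at the tray and tub.

Request:
arm_command --plan '[0,0,-0.3,0,0,0,0,0,-0.6,0,0,0,0,0,-0.7,0,0,0,0,0,-0.7,0,0,0,0,0,-0.7,0,0,0,0,0,-0.7,0,0,0,0,0,-0.7,0,0,0,0,0,-0.7,0,0,0,0,0,-0.7,0,0,0,0,0,-0.7,0,0,0]'

```text
t: 35.65
eef_pos: [0.5505, -0.3951, 0.038]
tcp_rot: [0.052, 0.999, 0.0, 0.0]
ft_force: [-0.8, 0.4, -1.9]
opening: 0.169
finger_force: 62.4
```

Request:
arm_command --plan '[0,0,0,0,0,0,0,0,0,0,0,0,0,0,0,0,0,0,0,0,0,0,0,0,0,0,0,0,0,0,0,0,4,0,0,0,0,0,8,0,0,0,0,0,13,0,0,0,0,0,18,0,0,0,0,0,20,0,0,0]' --jaw -0.25

```text
t: 36.65
eef_pos: [0.5525, -0.3972, 0.2439]
tcp_rot: [0.053, 0.999, -0.002, 0.004]
ft_force: [0.6, -0.7, 0.2]
opening: 0.372
finger_force: 0.0
```

Request:
arm_command --plan '[-0.4,5,2,0,0,0.4,-0.8,10,4,0,0,0.8,-1.2,15,6,0,0,1.2,-2,20,8,0,0,1.6,-3,25,9,0,0,1.9,-4,30,9,0,0,1.9,-5,35,9,0,0,1.9,-6,40,9,0,0,1.9,-6,42,9,0,0,1.9,-6,42,9,0,0,1.9]'

```text
t: 37.65
eef_pos: [0.4895, 0.0319, 0.3281]
tcp_rot: [-0.053, 0.999, 0.002, 0.0]
ft_force: [0.5, -0.5, 0.3]
opening: 0.372
finger_force: 0.0
```

```bash
cat > e.py <<'E'
from h import *
s=env.observe(); print({k:np.round(s[k],4) for k in('t','eef_pos','tcp_rot','opening')})
im,d,p=snap('wrist','w7.png')
C=cloud(p,d); m=((C[...,2]>.102)&(C[...,2]<.1185)&(abs(C[...,0]-.525)<.07)&(C[...,1]>-.13)&(C[...,1]<.165)).astype(np.uint8)
n,l,st,c=cv2.connectedComponentsWithStats(m)
for i in range(1,n):
    if st[i,4]>150:
        r=cv2.minAreaRect(C[l==i][:,:2].astype(np.float32)*1000); print(st[i],r,np.median(C[l==i][:,2]))
im,d,p=snap('top','top2.png')
cr=cv2.resize(im[170:300,200:470],None,fx=2.9,fy=2.9,interpolation=cv2.INTER_CUBIC); cv2.imwrite('pics/top2c.png',cr[...,::-1])
E
python3 e.py
```

```text
{'t': np.float64(37.65), 'eef_pos': array([0.4895, 0.0319, 0.3281]), 'tcp_rot': array([-0.0527,  0.9986,  0.0016,  0.    ]), 'opening': np.float64(0.3723)}
[399 154  11  40 204] ((474.6256408691406, 163.59552001953125), (39.41816711425781, 1.5572589635849), 4.68796968460083) 0.11033467241090675
[ 348  176   26   68 1223] ((520.1783447265625, 125.52178955078125), (74.52696228027344, 18.60274887084961), 2.6895339488983154) 0.1146556635182463
[346 268  39  10 226] ((593.2180786132812, 144.23031616210938), (4.3040924072265625, 41.6396598815918), 3.79400634765625) 0.1109111046427918
```

View pics/top2c.png

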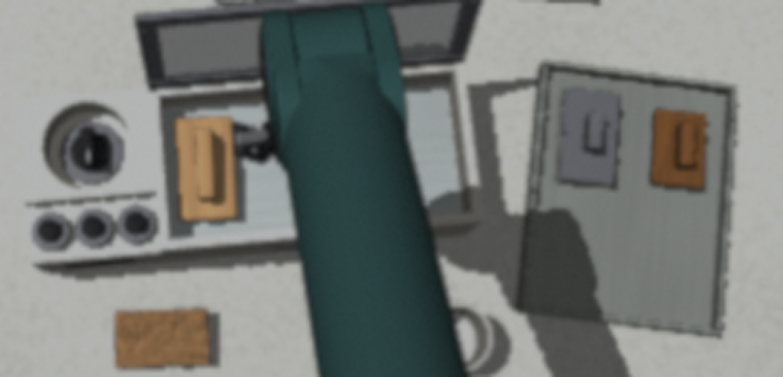

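Soap case and nail brush lie flat in the tray at (590,137) and (680,150) in the crop. Now the scrub brush.

Request:
arm_command --plan '[1,3,-2,0,0,-0.3,2,6,-4,0,0,-0.3,3,9.5,-8,0,0,-0.3,3,9.7,-12,0,0,-0.3,3,9.7,-16,0,0,-0.3,3,9.7,-18,0,0,-0.3,3,9.7,-18,0,0,-0.3,3,9.7,-18,0,0,-0.3,3,9.7,-18,0,0,-0.3,3,9.7,-18,0,0,-0.3]'

```text
t: 38.75
eef_pos: [0.5219, 0.1217, 0.1496]
tcp_rot: [-0.031, 1.0, 0.0, 0.002]
ft_force: [0.2, 0.7, 0.2]
opening: 0.374
finger_force: 0.0
```

Request:
arm_command --plan '[-0.1,0.3,-2,0,0,0,-0.1,0.3,-4,0,0,0,-0.1,0.3,-5.5,0,0,0,-0.1,0.3,-6,0,0,0,-0.1,0.3,-6,0,0,0,-0.1,0.3,-6,0,0,0,-0.1,0.3,-6,0,0,0,-0.1,0.3,-6,0,0,0,-0.1,0.3,-6,0,0,0,-0.1,0.3,-6,0,0,0]'

```text
t: 39.75
eef_pos: [0.5197, 0.125, 0.0883]
tcp_rot: [-0.031, 1.0, 0.0, 0.0]
ft_force: [-0.2, 0.7, -0.5]
opening: 0.374
finger_force: 0.0
```

Request:
arm_command --plan '[0,0,0,0,0,0,0,0,0,0,0,0,0,0,0,0,0,0,0,0,0,0,0,0,0,0,0,0,0,0,0,0,0,0,0,0,0,0,0,0,0,0,0,0,0,0,0,0,0,0,0,0,0,0,0,0,0,0,0,0]' --jaw -1

```text
t: 40.75
eef_pos: [0.5196, 0.1251, 0.0882]
tcp_rot: [-0.031, 1.0, 0.0, 0.0]
ft_force: [-0.6, 0.7, 6.3]
opening: 0.199
finger_force: 59.2
```

Request:
arm_command --plan '[0,0,3,0,0,0,0,0,6,0,0,0,0,0,9,0,0,0,0,0,12,0,0,0,0,-4,13,0,0,0,-0.4,-8,13,0,0,0,-0.8,-12,13,0,0,0,-1.2,-16,13,0,0,0,-1.6,-20,13,0,0,-0.4,-2,-24,13,0,0,-0.8]'

```text
t: 41.75
eef_pos: [0.4984, -0.1168, 0.2173]
tcp_rot: [0.011, 1.0, -0.0, -0.001]
ft_force: [0.8, -0.2, -0.9]
opening: 0.197
finger_force: 58.8
```

Request:
arm_command --plan '[-1,-4,0,0,0,-0.4,-2,-8,0,0,0,-0.8,-3,-12,0,0,0,-1.3,-4.2,-16,0,0,0,-1.3,-5.4,-20,0,0,0,-1.3,-6.5,-24,0,0,0,-1.3,-6.5,-24,-4,0,0,-1.3,-6.5,-24,-8,0,0,-1.3,-6.5,-24,-11,0,0,-1.3,-6.5,-24,-13,0,0,-1.3]'

```text
t: 42.75
eef_pos: [0.4326, -0.3541, 0.0849]
tcp_rot: [0.079, 0.997, 0.001, -0.002]
ft_force: [-0.8, 0.4, -1.4]
opening: 0.199
finger_force: 58.9
```

Request:
arm_command --plan '[0,0,-2,0,0,0,0,0,-3.5,0,0,0,0,0,-4.5,0,0,0,0,0,-5,0,0,0,0,0,-5.2,0,0,0,0,0,-5.2,0,0,0,0,0,-5.2,0,0,0,0,0,-5.2,0,0,0,0,0,-5.2,0,0,0,0,0,-5.2,0,0,0]'

```text
t: 43.75
eef_pos: [0.4347, -0.3552, 0.0363]
tcp_rot: [0.078, 0.997, -0.0, 0.0]
ft_force: [-0.3, -0.6, -1.4]
opening: 0.2
finger_force: 58.9
```

Request:
arm_command --plan '[0,0,-0.2,0,0,0,0,0,-0.2,0,0,0,0,0,-0.2,0,0,0,0,0,-0.2,0,0,0,0,0,-0.2,0,0,0,0,0,-0.2,0,0,0,0,0,4,0,0,0,0,0,8,0,0,0,0,0,12,0,0,0,0,0,14,0,0,0]' --jaw -0.25

```text
t: 44.75
eef_pos: [0.4356, -0.3562, 0.1793]
tcp_rot: [0.079, 0.997, -0.001, 0.002]
ft_force: [0.4, 0.2, -0.7]
opening: 0.376
finger_force: 0.0
```

Request:
arm_command --plan '[0,4,5,0,0,-1.3,0,8,10,0,0,-2.6,0,12,15,0,0,-4,2,16,19,0,0,-5.4,4,20,21,0,0,-6.8,6,24,22,0,0,-8.1,9,28,22,0,0,-9.4,13,32,22,0,0,-10.7,17,35,22,0,0,-12,21,38,22,0,0,-12.6]' --jaw -0.3

```text
t: 45.75
eef_pos: [0.5979, -0.0153, 0.3941]
tcp_rot: [0.674, 0.738, 0.001, 0.0]
ft_force: [0.9, -0.9, 0.9]
opening: 0.35
finger_force: 0.0
```

```bash
python3 - <<'E'
from h import *
s=env.observe(); print({k:np.round(s[k],4) for k in('t','q','eef_pos','tcp_rot','opening')})
im,d,p=snap('top')
cr=cv2.resize(im[120:300,200:470],None,fx=2.9,fy=2.9,interpolation=cv2.INTER_CUBIC); cv2.imwrite('pics/top3c.png',cr[...,::-1])
E
```

```text
{'t': np.float64(45.75), 'q': array([-0.3697,  0.2954,  0.4206,  1.7274, -0.1318,  1.1458,  0.18  ]), 'eef_pos': array([ 0.5979, -0.0153,  0.3941]), 'tcp_rot': array([6.743e-01, 7.385e-01, 6.000e-04, 0.000e+00]), 'opening': np.float64(0.3496)}
```

View pics/top3c.png

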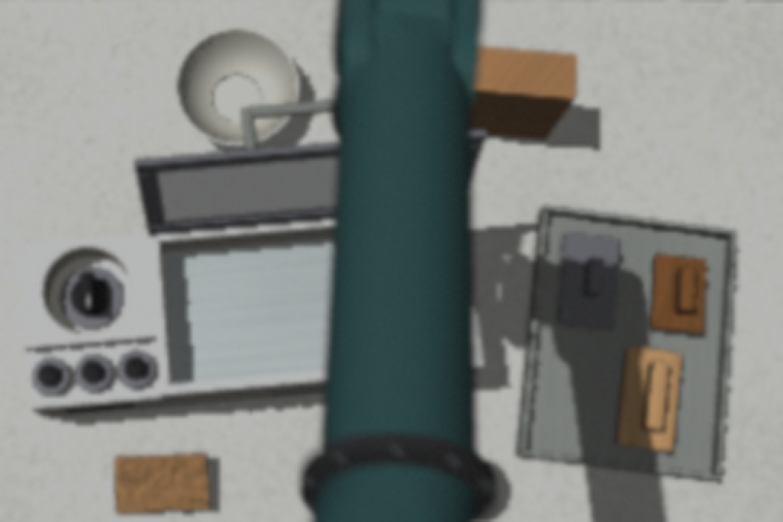

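All three lie apart on the tray floor, and the tub's visible part is empty. Now the lid.

Request:
arm_command --plan '[3,1.5,0,0,0,0,6,3,0,0,0,0,8.9,4.5,0,0,0,0,8.9,4.5,-2,0,0,0,8.9,4.5,-5,0,0,0,8.9,4.5,-6,0,0,0,8.9,4.5,-6,0,0,0,8.9,4.5,-6,0,0,0,8.9,4.5,-6,0,0,0,8.9,4.5,-6,0,0,0]'

```text
t: 46.8
eef_pos: [0.687, 0.0274, 0.335]
tcp_rot: [0.673, 0.74, 0.001, 0.001]
ft_force: [0.1, 0.7, -0.1]
opening: 0.35
finger_force: 0.0
```

```bash
python3 - <<'E'
from h import *
s=env.observe(); print({k:np.round(s[k],4) for k in('t','q','eef_pos','tcp_rot','opening')})
im,d,p=snap('wrist','w8.png')
y=np.radians(5.2); e=np.array([-np.sin(y),np.cos(y),0])*.055; h=np.array([.6866,.0301,.2607]); print(proj(p,[h-e,h,h+e]).round(0))
E
```

```text
{'t': np.float64(46.8), 'q': array([-0.3656,  0.4727,  0.3898,  1.6062, -0.1958,  1.0986,  0.1685]), 'eef_pos': array([0.687 , 0.0274, 0.335 ]), 'tcp_rot': array([0.6731, 0.7395, 0.001 , 0.0009]), 'opening': np.float64(0.3498)}
[[277. 292.]
 [277. 220.]
 [277. 135.]]
```

View pics/w8.png

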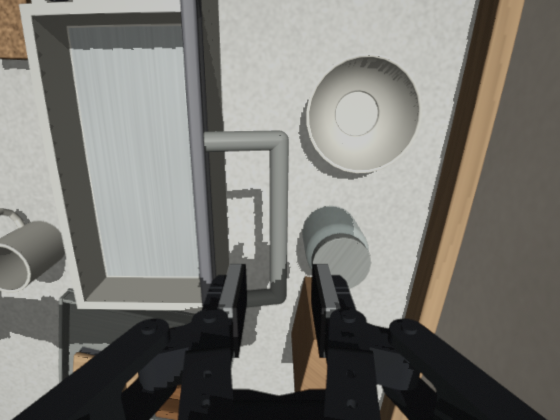

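The tub is empty and the bar (279, 135–300) sits between the fingers. Descend, grip.

Request:
arm_command --plan '[0,0,-2,0,0,0,0,0,-4,0,0,0,0,0,-6,0,0,0,0,0,-7.5,0,0,0,0,0,-8.5,0,0,0,0,0,-9.2,0,0,0,0,0,-9.2,0,0,0,0,0,-9.2,0,0,0,0,0,-9.2,0,0,0,0,0,-9.2,0,0,0]'

```text
t: 47.85
eef_pos: [0.6868, 0.0275, 0.2422]
tcp_rot: [0.673, 0.74, 0.001, 0.001]
ft_force: [-0.3, -0.9, 0.3]
opening: 0.351
finger_force: 0.0
```

Request:
arm_command --plan '[0,0,0,0,0,0,0,0,0,0,0,0,0,0,0,0,0,0,0,0,0,0,0,0,0,0,0,0,0,0,0,0,0,0,0,0,0,0,0,0,0,0,0,0,0,0,0,0,0,0,0,0,0,0,0,0,0,0,0,0]' --jaw -1 --grip_force 40

```text
t: 48.85
eef_pos: [0.6869, 0.0276, 0.2418]
tcp_rot: [0.673, 0.74, 0.001, 0.0]
ft_force: [1.7, 0.2, 4.1]
opening: 0.124
finger_force: 39.1
```

```bash
python3 - <<'E'
import numpy as np
y=np.radians(5.2)
f=lambda th:.15*np.array([-np.cos(th),np.sin(th)])+.053*np.array([np.sin(th),np.cos(th)])
for k in range(1,21):
    th=1.75*(1-k/20); q=f(th)-f(1.75 if k<11 else .875); print(k,round(th,2),np.round([q[0]*np.cos(y)*100,q[0]*np.sin(y)*100,q[1]*100],1))
E
```

```text
1 1.66 [-1.2 -0.1  0.6]
2 1.57 [-2.5 -0.2  1.2]
3 1.49 [-3.8 -0.3  1.6]
4 1.4 [-5.2 -0.5  1.9]
5 1.31 [-6.6 -0.6  2. ]
6 1.22 [-8.  -0.7  2.1]
7 1.14 [-9.3 -0.8  2. ]
8 1.05 [-10.7  -1.    1.8]
9 0.96 [-12.1  -1.1   1.5]
10 0.88 [-13.4  -1.2   1.1]
11 0.79 [-1.3 -0.1 -0.5]
12 0.7 [-2.5 -0.2 -1.2]
13 0.61 [-3.7 -0.3 -2. ]
14 0.53 [-4.8 -0.4 -2.8]
15 0.44 [-5.8 -0.5 -3.8]
16 0.35 [-6.7 -0.6 -4.8]
17 0.26 [-7.5 -0.7 -5.9]
18 0.17 [-8.3 -0.8 -7.1]
19 0.09 [-8.9 -0.8 -8.3]
20 0.0 [-9.4 -0.9 -9.6]
```

Request:
arm_command --plan '[-1.2,-0.1,0.6,0,0,0,-2.5,-0.2,1.2,0,0,0,-3.8,-0.3,1.6,0,0,0,-5.2,-0.5,1.9,0,0,0,-6.6,-0.6,2,0,0,0,-8,-0.7,2.1,0,0,0,-9.3,-0.8,2,0,0,0,-10.7,-1,1.8,0,0,0,-12.1,-1.1,1.5,0,0,0,-13.4,-1.2,1.1,0,0,0]'

```text
t: 49.85
eef_pos: [0.5491, 0.0154, 0.2521]
tcp_rot: [0.673, 0.74, -0.001, -0.001]
ft_force: [2.6, -0.5, -2.2]
opening: 0.123
finger_force: 40.6
```

Request:
arm_command --plan '[-1.3,-0.1,-0.5,0,0,0,-2.5,-0.2,-1.2,0,0,0,-3.7,-0.3,-2,0,0,0,-4.8,-0.4,-2.8,0,0,0,-5.8,-0.5,-3.8,0,0,0,-6.7,-0.6,-4.8,0,0,0,-7.5,-0.7,-5.9,0,0,0,-8.3,-0.8,-7.1,0,0,0,-8.9,-0.8,-8.3,0,0,0,-9.3,-0.9,-9.2,0,0,0]'

```text
t: 50.85
eef_pos: [0.4589, 0.0073, 0.16]
tcp_rot: [0.673, 0.74, 0.0, -0.0]
ft_force: [-1.3, 2.7, 56.5]
opening: 0.129
finger_force: 46.5
```

Request:
arm_command --plan '[0,0,0.3,0,0,0,0,0,0.3,0,0,0,0,0,0.3,0,0,0,0,0,0.3,0,0,0,0,0,0.3,0,0,0,0,0,3,0,0,0,0,0,7,0,0,0,0,0,11,0,0,0,0,0,15,0,0,0,0,0,15,0,0,0]' --jaw 0

```text
t: 51.85
eef_pos: [0.4628, 0.0065, 0.3154]
tcp_rot: [0.673, 0.74, 0.005, 0.003]
ft_force: [0.7, -1.4, -0.0]
opening: 0.501
finger_force: 0.0
```

Request:
arm_command --plan '[0,4,3,0,0,0,0,8,6,0,0,0,0,12,8,0,0,0,0,16,8,0,0,0,0,20,8,0,0,0,0,24,8,0,0,0,0,28,8,0,0,0,0,32,8,0,0,0,0,36,8,0,0,0,0,36,8,0,0,0]'

```text
t: 52.85
eef_pos: [0.4566, 0.3737, 0.3884]
tcp_rot: [0.669, 0.743, -0.0, -0.002]
ft_force: [-1.1, 0.3, 0.2]
opening: 0.499
finger_force: 0.0
```

```bash
python3 - <<'E'
from h import *
s=env.observe(); print({k:np.round(s[k],4) for k in('t','eef_pos','ft_force','opening')})
im,d,p=snap('top','top4.png')
y=np.radians(5.2); e=np.array([-np.sin(y),np.cos(y),0])*.055; h=np.array([.4584,.0095,.1755]); print(proj(p,[h-e,h,h+e]).round(0))
C=cloud(p,d); R=np.array([[np.cos(y),-np.sin(y)],[np.sin(y),np.cos(y)]])
L=(C[...,:2]-[.522,.083])@R
for a,b in((-.085,-.07),(.055,.07)):
    q=C[(L[...,0]>a)&(L[...,0]<b)&(L[...,1]>-.21)&(L[...,1]<-.14)]; print(len(q),np.median(q[:,2]))
cr=cv2.resize(im[120:300,200:470],None,fx=2.9,fy=2.9,interpolation=cv2.INTER_CUBIC); cv2.imwrite('pics/top4c.png',cr[...,::-1])
E
```

```text
{'t': np.float64(52.85), 'eef_pos': array([0.4566, 0.3737, 0.3884]), 'ft_force': array([-1.1168,  0.3003,  0.1536]), 'opening': np.float64(0.4987)}
[[330. 241.]
 [311. 243.]
 [291. 244.]]
121 0.12978954509482699
115 0.12946576900329165
```

View pics/top4c.png

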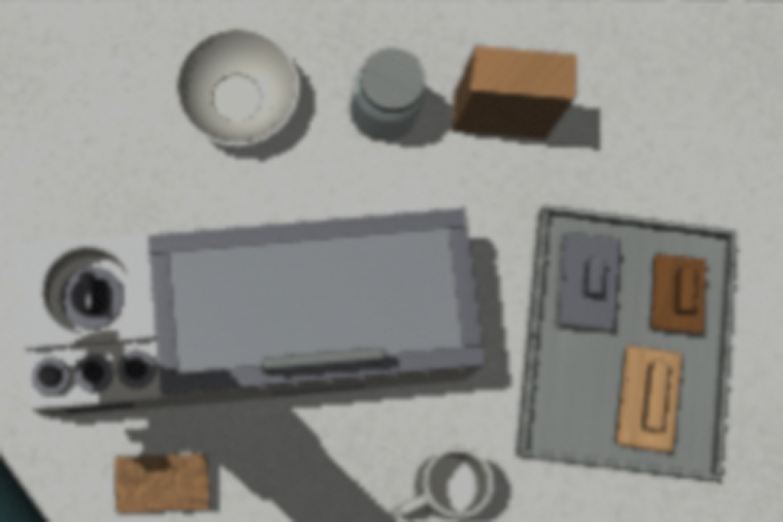

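The lid is level and shut (0.130 m at front and back), the dial is off, and all three things lie flat in the tray. The robot is clear of everything.

```bash
python3 -c "
from bench import env
print(env.job_done())"
```

```text
the job is handed in; nothing more can be done
None
```

I turned the dial to off, pressed the keys left, right, middle, moved the soap case, nail brush and scrub brush from the tub to flat, separate spots in the tray, shut the lid and handed the job in at about 53 s; no verdict came back.

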